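# Tighten a loose tie-down eye with a tommy bar

## Task

The screw eye on the cold box's tie-down anchor has worked loose. Take the steel rod from its rest, slide it through the eye's loop and turn the eye clockwise (seen from above) until you feel it come tight and it has dragged the tab of the washer under it about 3 mm round, no further; do not strain it. Draw the rod out without loosening the eye again and lay it back in both saddles of its rest.

Things in the scene. Friction and masses are not known exactly. Their poses are not given: they have to be found in the camera images.
- eye_loop (a point): Centre of the hole in the steel screw eye on top of the anchor, 71 mm above the table. The loop is a thick ring: hole 16 mm wide, 29 mm over all, 22 mm thick along the hole. y runs along the hole (level; the rod may enter from either end), z is up, the turning axis. A 10 mm rod skews 0.3 to 0.4 rad in the hole before it bears on both sides and turns the eye.
- eye_collar (a point): Centre of the underside of the eye's 27 mm collar, on the turning axis, 24.5 mm below the hole's centre. It comes down on the washer when the eye is tight; before that the gap is only 0.4 to 1 mm, too small to measure.
- washer_top (a point): Centre of the upper face of the brass tab washer below the eye's collar, on the turning axis, 46 mm above the table. The washer is 33 mm wide and 3 mm thick.
- washer_tab (a point): Tip of the washer's tab, 20 mm out from the turning axis. The washer stays still until the tight eye drags it round: this begins at about 0.30 N m about the eye's axis and rises by 1 N m per rad (0.45 N m at 0.15 rad, 3 mm of tab travel), and it stays where it is left. Well tightened is 1.2 to 4.8 mm of tab travel.
- anchor: Fixed tie-down anchor bolted to the trolley top: steel flange 100 x 74 x 8 mm (x, y, z) with a round grey boss 44 mm wide up to 43 mm height, on which washer and eye sit. Origin at the centre of the underside, below the turning axis. It does not move.
- rod_grip (a point): Place to grip the rod: middle of its black rubber sleeve (13 mm thick, 56 mm long), on the rod's axis. The rod is a steel bar 10 mm thick and 195 mm long, about 0.12 kg. y points along the rod to its tip, 125.5 mm from here; the rear end, a 16 mm ball, ends 78 mm behind.
- rod_tip (a point): The tapered free end of the rod, on its axis (taper 8 mm long, from 10 mm down to 4 mm thickness). y axis points out along the rod.
- rod_mid (a point): Point on the rod's axis, 97.5 mm behind its tip and 28 mm ahead of point rod_grip. y axis along the rod to its tip.
- rest_mid (a point): Where the rod's point rod_mid lies in the rest, 39 mm above the table; y along the rod, to its tip. The grey rest is fixed: foot plate 6 mm thick, two forked saddles open upward, 10 mm thick along the rod, at y = +40 and -82 mm from here; fork bottoms 34 mm above the table, prongs up to 49 mm, about 15 mm apart at the bottom and 22 mm at the top.
- rod: The rod (see rod_grip); origin at rod_mid.
- eye: The screw eye; origin at eye_collar, y along the hole, z up. Loose, it turns with about 0.06 N m of friction and sinks 6 mm a turn; it comes tight after 0.4 to 1.0 rad of clockwise turning, differently each time. The rod's bearing forces on it add up to about 40 N at 0.45 N m; over 60 N strains it.
- diluent_box_b: Bystander: loose small white carton, 86 x 67 x 25 mm, origin at the centre of its underside. Leave alone.
- tape_roll: Bystander: loose roll of tape lying flat, 104 mm wide, 25 mm high, origin at the centre of its underside. Leave alone.
Mind the look-alikes: they are no part of the job. Of the things like the anchor, leave any that is blue; of the rest the larger one is meant.

How it is judged (in metres and radians):
On the way, in this order (a step that is already met when the one before it is completed fails the run):
1. the rod is through the eye's loop: its tip is out on one side, the sleeve's middle is on the other (x of rod_tip in the frame of eye_loop between -0.016 and 0.016 m and z of rod_tip in the frame of eye_loop between -0.016 and 0.016 m and ((y of rod_tip in the frame of eye_loop above 0.018 m and y of rod_grip in the frame of eye_loop below -0.018 m) or (y of rod_tip in the frame of eye_loop below -0.018 m and y of rod_grip in the frame of eye_loop above 0.018 m))), for 0.1 s.
2. the eye is tight: collar down on the washer (gap under 0.1 mm) and the washer's tab dragged round by more than 1.2 mm (z of eye_collar in the frame of washer_top below 0.0001 m and distance of washer_tab from where it was at the start of the episode above 0.0012 m), for 0.2 s.
At the end, for the whole second after the job is handed in: The eye is tight: its collar is down on the washer (gap under 0.1 mm) and the washer's tab has been dragged round by more than 1.2 mm (and never more than 4.8 mm). The rod lies still in both saddles of its rest, its middle within 15 mm of where it belongs (4 mm in height) and aligned within 0.1 rad (all of step 2 and distance between rod_mid and rest_mid below 0.015 m and z of rod_mid in the frame of rest_mid between -0.004 and 0.004 m and angle between the y axis of rod_mid and the y axis of rest_mid, either way round below 0.1 rad and linear speed of rod below 0.02 m/s); the robot touches nothing.
It fails at once if the eye is overtightened: the washer's tab dragged round by more than 4.8 mm (distance of washer_tab from where it was at the start of the episode above 0.0048 m).
It fails at once if the rod strains the eye: more than 60 N in all between them (contact force between rod and eye above 60 N).
It fails at once if the eye is pushed by the gripper instead of the rod (more than 3 N) (contact force between any of the fingers, the arm and eye above 3 N).
It fails at once if a bystander is shoved by more than 20 mm (distance of any of diluent_box_b, tape_roll from where it was at the start of the episode above 0.02 m).
It also fails if it takes over 72 s, if anything falls off the work surface, if the arm or the gripper's body presses on something with over 40 N, if the wrist force passes 120 N, or if a joint passes its speed limit or range.

## Robot

A 6-joint arm with a two-finger parallel gripper is mounted at the origin on a cart in front of the work surface, level with it; the furniture and walls round the work are solid. World frame = base frame: x ahead of the robot, y to its left, z up, the work surface at z = 0. Lengths are in mm, angles in degrees, forces in N, time in s.
With the tool pointing down it reaches from about 300 to 850 mm from the base axis. Payload 4.2 kg.
Tool frame: the origin (TCP) lies midway between the tips of the shut fingers; the grasp point (between the pads) lies 19 mm behind it (env.grasp_offset is the distance from the TCP to the grasp point, in mm); z points along the fingers, y is the line along which they close (so a half turn about z gives the same grasp; the last joint's range is limited). The gripper opens to 91 mm and grips with 3 to 60 N. Pads are 32 mm wide; open, the fingers measure 118 mm over their backs; the gripper's body (76 mm by 178 mm) begins 60 mm behind the grasp point.
Start: joints at [72.365, 18.312, 89.639, -0, 72.044, -1.146], TCP at [163.212, 551.367, 213.976] pointing down, gripper open.
Joint ranges: [-177.97, 177.97], [-48.28, 115.42], [12.27, 149.76], [-77.06, 257.06], [2.81, 150.46], [-146.56, 146.56]. Speed limits (degrees/s): [147.25, 147.25, 180, 180, 180, 180].

## Interface

Orientations are given as [roll, pitch, yaw] about the fixed x, y, z axes, in that order (R = Rz(yaw) Ry(pitch) Rx(roll)).
In Python, from workcell import env, optics gives the robot as it stands. The module is installed in compiled form; this text tells all that it offers.
- The arm moves only by the tool send_rows, never from a script. Its argument "targets" is a list that holds one entry, the list of rows, each a list of 7 numbers: the turn, a rotation vector about the world's x, y, z scaled (see below), then the shift along the world's x, y, z scaled (see below), then the closure, from -1 (fully open) to 1 (shut). In form: [[[rx, ry, rz, x, y, z, gripper], ...]]. A call has 1 to 12 rows; each row shifts and turns the commanded pose from where the row before left it; what a row does not reach is not made up. The controller multiplies each number of a shift by 0.2 m and each number of a turn by pi/2 rad. A row lasts 1/10 s, in which the tool goes at most 50 mm and 8.59 degrees, less where a joint would pass 70% of its speed; a pose out of reach is approached as far as the arm can. A call with a number of a shift or a turn outside -1 to 1 is refused whole. A call with a gripper value outside its range is refused whole. The fingers move at their own pace and stop on an object; "grip_force" is the grip in N (left out, the last holds). Time passes only in rows, so rows that do not move let the fingers close. It gives the time, the measured TCP pose, the force, the opening and the grip force at its end, in the units of the state.
- env.state(): the state, without advancing time (a new reading comes with each control period).
- optics.grab_frame(name): name is "side" or "top"; returns (picture, depth): 420x560x3 uint8, red, green, blue; 420x560 float32, mm along the optical axis (not along the pixel's ray), 0 where there is no reading.
- optics.camera_info(name): a dict with "camera_matrix" (3x3 intrinsics, pixels), "R" (3x3) and "t" (3): a world point X has camera coordinates R X + t. Camera axes: x right, y down, z forward; pixel columns grow to the right and rows downward; lengths in mm; the calibration is good to about 2 mm. A picture is of the moment at which its call begins. camera_info takes no time and is no camera call.
- env.job_done(): hands the job in; it is judged then, once.
Trained networks look in the newest picture that a camera, given by its name, has taken for a name from the list of things; names that differ only in an ending like _2 or _b are one class to them, and where a whole thing is asked for, a point or a joint stands for the part that bears it (a point fixed in the world has none). Each returns a list of dicts, best first, with "conf" (0 to 1); they miss things now and then, are a little off and sometimes report something else, mostly with a low value. They report only what shows in the picture. A call takes as long as a camera call. They do not tell look-alikes from the thing itself.
- optics.silhouettes(camera, name): "mask" (420x560 bool, what is visible of it) and "at" ([column, row] in pixels, amid what is visible of it).
- optics.place_of(camera, name): "at" ([column, row] in pixels: a listed point, or the origin of a listed thing).
The state is a dict: "time_s": time; "qpos": joint angles; "qvel": joint speeds; "effort": joint torques, N m; "ee_pos": TCP position; "ee_rot": TCP orientation; "force": force on the tool from outside, world axes, zero at the start; "torque": the same for the moment, N m; "gripper_width": finger opening in mm; "gripper_force": force on a finger pad.
Only numpy, scipy, OpenCV 4.12 (cv2) and the standard library are available. Lean on these libraries where they do the work, as an engineer would, in place of code of your own. Each camera call takes 0.05 s, during which the arm holds its last target. There are 200 camera calls.

## Working session

There is one attempt and no reset: what is moved stays moved. The work goes in short steps, Python scripts to look and compute and a tool call to move; the robot and the scene stay as the last step left them, time stands still between calls to the robot, and variables do not carry over. Pictures are saved under pics/ and viewed, at most 10 in all, crops included, and the job is handed in when it is done.

Besides the shell and the picture viewer there is one more tool, called as name([rows], argument=value, ...), one row to a line, values as JSON. send_rows: Moves the arm, as the interface text tells. Its arguments: {"type":"object","properties":{"targets":{"type":"array"},"grip_force":{"type":"number"}},"required":["targets"]}

```bash
mkdir -p pics
cat > h.py <<'E'
import numpy as np, cv2
from workcell import env, optics
def grab(n,save=None):
    p,d=optics.grab_frame(n)
    if save: cv2.imwrite('pics/'+save,cv2.cvtColor(p,cv2.COLOR_RGB2BGR))
    return p,d
def ray(n,uv):
    c=optics.camera_info(n);K,R,t=map(np.array,(c['camera_matrix'],c['R'],c['t']))
    return -R.T@t, R.T@np.linalg.inv(K)@np.array([uv[0],uv[1],1.0])
def atz(n,uv,z):
    o,d=ray(n,uv); return o+d*(z-o[2])/d[2]
def atdepth(n,uv,dep):
    o,d=ray(n,uv); return o+d*dep
def proj(n,X):
    c=optics.camera_info(n);K,R,t=map(np.array,(c['camera_matrix'],c['R'],c['t']))
    q=K@(R@np.array(X)+t); return q[:2]/q[2]
E
python3 - <<'E'
from h import *
np.set_printoptions(precision=1,suppress=True)
Z=dict(eye_loop=71,eye_collar=46.5,washer_tab=46,anchor=0,rod_grip=39,rod_tip=39,rod_mid=39,rest_mid=39,diluent_box_b=0,tape_roll=0)
for n in('side','top'):
    grab(n,n+'0.png'); print(n,'cam at',ray(n,(280,210)))
    for k,z in Z.items():
        for r in optics.place_of(n,k)[:4]: print(n,k,round(r['conf'],2),np.array(r['at']),atz(n,r['at'],z))
a,b=cv2.imread('pics/side0.png'),cv2.imread('pics/top0.png')
print(env.state())
E
```

```text
side cam at (array([335.3, 794.8, 503.4]), array([ 0.2, -0.9, -0.4]))
side eye_loop 0.65 [267.7 239.5] [524.4  56.5  71. ]
side eye_loop 0.54 [214.6 229.4] [652.   43.6  71. ]
side eye_loop 0.46 [329.8 172.2] [ 444.  -410.6   71. ]
side eye_collar 0.66 [273.3 244.8] [516.9  34.5  46.5]
side eye_collar 0.47 [328.  178.9] [ 448.4 -414.6   46.5]
side eye_collar 0.46 [218.  234.7] [652.7  23.5  46.5]
side washer_tab 0.68 [269.  245.2] [526.  38.  46.]
side washer_tab 0.42 [211.8 232.7] [670.6  17.4  46. ]
side washer_tab 0.4 [319.6 176.4] [ 477.6 -431.    46. ]
side anchor 0.87 [216.6 244.6] [670.2  -6.9   0. ]
side anchor 0.68 [325.2 191.1] [ 455.2 -423.3    0. ]
side anchor 0.61 [269.1 265.1] [522.7  47.7   0. ]
side rod_grip 0.75 [308.7 203.3] [ 479.4 -227.1   39. ]
side rod_grip 0.43 [306.1 203.6] [ 486.1 -223.1   39. ]
side rod_tip 0.58 [303.9 221.7] [ 472.6 -111.2   39. ]
side rod_mid 0.58 [308.4 200.5] [ 483.4 -246.    39. ]
side rest_mid 0.75 [306.  204.7] [ 485.1 -215.7   39. ]
side diluent_box_b 0.81 [281.6 321.3] [453.6 223.3   0. ]
side tape_roll 0.85 [176.5 313.5] [649.6 252
[... 901 characters left out ...]
[156.7 258.8] [442.6 207.4  39. ]
top rest_mid 0.61 [338.3 238.3] [ 493.  -219.2   39. ]
top rest_mid 0.27 [225.2 225.1] [522.9  48.2  39. ]
top diluent_box_b 0.71 [157.8 257.3] [447.4 214.7   0. ]
top tape_roll 0.88 [147.2 172.3] [657.  248.2   0. ]
top tape_roll 0.62 [346.9 240.7] [ 490.1 -244.5    0. ]
{'time_s': 1.1, 'qpos': array([72.4, 18.3, 89.6,  0. , 72. , -1.1]), 'qvel': array([-0. , -0.1, -0.1,  0. ,  0. ,  0.1]), 'effort': array([ -0. , -41.2, -23.2,   0.1,   0. ,   0. ]), 'ee_pos': array([163.2, 551.4, 214. ]), 'ee_rot': array([180. ,  -0. , 163.5]), 'force': array([-0.5,  0.5, -0.1]), 'torque': array([ 0. ,  0.1, -0. ]), 'gripper_force': 0.0, 'gripper_width': 91.34955207403065}
```

View pics/top0.png

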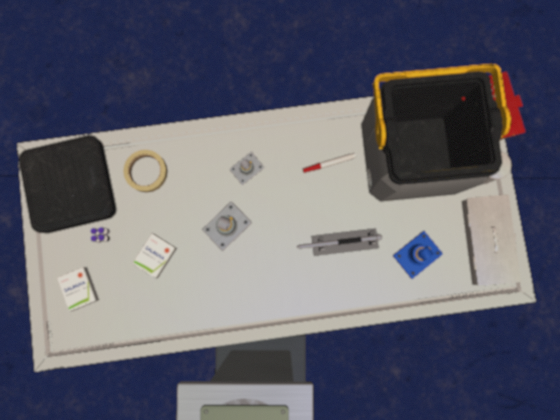

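View pics/side0.png

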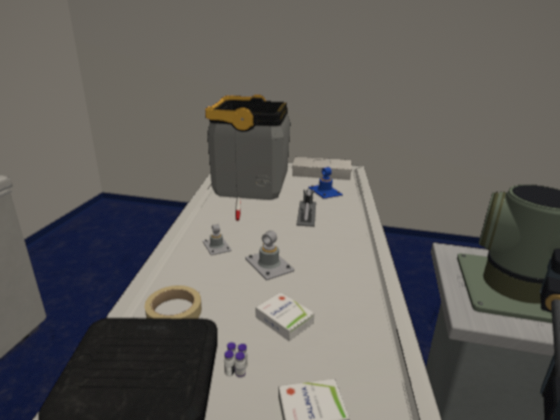

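The anchor look-alikes in the top view are the large grey one at (226,225), the small grey one at (247,166) and the blue one at (418,254). I leave the blue one and take the larger grey one, at about (525,50). The rod's tip points to +y, with the tip at (298,247) and the ball at (382,238). Next I'll check this in a close crop.

Run:
```python
from h import *
np.set_printoptions(precision=1,suppress=True)
t=[];
def crop(im,c,w,h,W,H): 
    x,y=int(c[0]-w/2),int(c[1]-h/2); return cv2.resize(im[y:y+h,x:x+w],(W,H),interpolation=cv2.INTER_CUBIC)
P={}
for n in('side','top'):
    P[n]=grab(n); 
S,T=[cv2.cvtColor(P[n][0],cv2.COLOR_RGB2BGR) for n in('side','top')]
im=np.vstack([np.hstack([crop(T,(226,224),60,45,400,300),crop(S,(268,246),60,45,400,300)]),np.hstack([crop(T,(342,242),100,75,400,300),crop(S,(307,205),60,45,400,300)])])
cv2.imwrite('pics/c1.png',im)
for n in P:
    d=P[n][1]; v,u=np.nonzero(d>0); c=optics.camera_info(n)
    K,R,tt=map(np.array,(c['camera_matrix'],c['R'],c['t']))
    X=(np.linalg.inv(K)@np.vstack([u,v,np.ones(len(u))])*d[v,u]-tt[:,None]); X=(R.T@X).T
    e=X[(abs(X[:,0]-525)<60)&(abs(X[:,1]-50)<60)]
    for lo,hi in((5,12),(35,48),(55,100),(70,100)):
        s=e[(e[:,2]>lo)&(e[:,2]<hi)]
        if len(s)>3: 
            (cx,a,r)=cv2.minAreaRect(s[:,:2].astype(np.float32)); print(n,lo,hi,len(s),s.mean(0),'max',s.max(0),cx,a,r)
    q=X[(abs(X[:,0]-480)<60)&(abs(X[:,1]+220)<130)&(X[:,2]>30)&(X[:,2]<60)]
    l=cv2.fitLine(q[:,:2].astype(np.float32),cv2.DIST_HUBER,0,1,.01).ravel(); pr=(q[:,:2]-l[2:])@l[:2]
    print(n,'rod',len(q),l,l[2:]+l[:2]*pr.min(),l[2:]+l[:2]*pr.max(),q[:,2].mean())
    for k in('rod','rest_mid','eye'):
        for r in optics.silhouettes(n,k)[:3]:
            m=r['mask']; vv,uu=np.nonzero(m); print(n,k,round(r['conf'],2),r['at'],len(uu),(uu.min(),uu.max(),vv.min(),vv.max()))
```

```text
side 5 12 507 [517.9  67.2   9.2] max [581.6 108.9  12. ] (523.1597290039062, 50.59777069091797) (75.54901123046875, 101.49507141113281) 46.77281951904297
side 35 48 159 [520.9  60.6  42.9] max [544.7  71.7  47.9] (523.3262939453125, 52.60363006591797) (42.65182876586914, 39.63058090209961) 8.755414009094238
side 55 100 184 [522.3  53.9  74.7] max [538.6  66.   88.1] (522.88134765625, 50.03582763671875) (23.8188533782959, 28.286123275756836) 68.65867614746094
side 70 100 117 [520.6  53.8  80.6] max [537.5  66.   88.1] (521.569580078125, 50.46588897705078) (24.238388061523438, 25.100034713745117) 66.6823501586914
side rod 219 [   0.1   -1.   482.6 -212.1] [ 471.  -119.1] [ 495.3 -313.5] 43.20243528148101
side rod 0.4 [308.0, 202.3] 115 (np.int64(304), np.int64(310), np.int64(189), np.int64(219))
side rest_mid 0.93 [308.2, 215.7] 372 (np.int64(297), np.int64(315), np.int64(190), np.int64(226))
side eye 0.6 [272.8, 239.1] 204 (np.int64(262), np.int64(275), np.int64(231), np.int64(249))
side eye 0.48 [328.1, 173.2] 112 (np.int64(321), np.int64(331), np.int64(167), np.int64(179))
top 5 12
[... 290 characters left out ...]
768249511719
top 55 100 134 [525.   47.   80.6] max [540.6  61.1  91.1] (525.82666015625, 47.79010772705078) (22.127819061279297, 28.340970993041992) 71.67958068847656
top 70 100 123 [525.2  47.8  82.1] max [540.6  61.1  91.1] (525.82666015625, 47.79010772705078) (22.127819061279297, 28.340970993041992) 71.67958068847656
top rod 483 [   0.1   -1.   486.4 -223.6] [ 473.6 -121.5] [ 498.6 -321.7] 43.610774099235215
top rod 0.64 [343.8, 240.1] 381 (np.int64(299), np.int64(380), np.int64(235), np.int64(248))
top rest_mid 0.65 [344.8, 242.9] 1034 (np.int64(312), np.int64(378), np.int64(228), np.int64(255))
top eye 0.61 [423.7, 253.8] 151 (np.int64(418), np.int64(433), np.int64(246), np.int64(260))
```

View pics/c1.png

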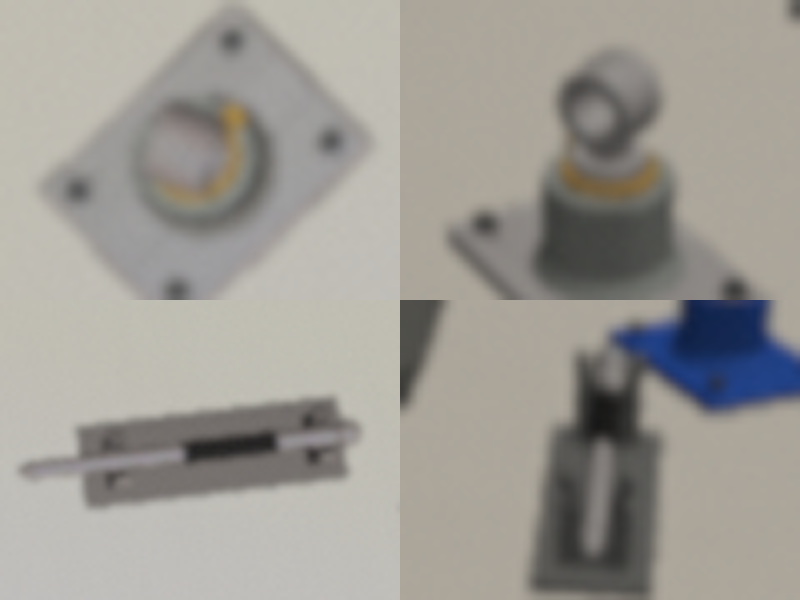

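The close crop shows a grey boss with a brass washer and a steel eye at about (524.5,49). Its hole axis runs at about 70° in world, rising to +x/+y. The rod lies at 97° with rod_grip near (488,-245). I'll move above the rod.

send_rows([
  [[0,0,-0.0336,0.0739,-0.181,-0.0236,-1],[0,0,-0.0336,0.0739,-0.181,-0.0236,-1],[0,0,-0.0336,0.0739,-0.181,-0.0236,-1],[0,0,-0.0336,0.0739,-0.181,-0.0236,-1],[0,0,-0.0336,0.0739,-0.181,-0.0236,-1],[0,0,-0.0336,0.0739,-0.181,-0.0236,-1],[0,0,-0.0336,0.0739,-0.181,-0.0236,-1],[0,0,-0.0336,0.0739,-0.181,-0.0236,-1],[0,0,-0.0336,0.0739,-0.181,-0.0236,-1],[0,0,-0.0336,0.0739,-0.181,-0.0236,-1],[0,0,-0.0336,0.0739,-0.181,-0.0236,-1]],
])

```text
time_s: 2.6
ee_pos: [326.3, 151.8, 162.2]
ee_rot: [179.9, 0.0, 130.1]
force: [0.9, -0.2, 0.5]
gripper_width: 91.4
gripper_force: 0.0
```

send_rows([
  [[0,0,-0.0336,0.0739,-0.181,-0.0236,-1],[0,0,-0.0336,0.0739,-0.181,-0.0236,-1],[0,0,-0.0336,0.0739,-0.181,-0.0236,-1],[0,0,-0.0336,0.0739,-0.181,-0.0236,-1],[0,0,-0.0336,0.0739,-0.181,-0.0236,-1],[0,0,-0.0336,0.0739,-0.181,-0.0236,-1],[0,0,-0.0336,0.0739,-0.181,-0.0236,-1],[0,0,-0.0336,0.0739,-0.181,-0.0236,-1],[0,0,-0.0336,0.0739,-0.181,-0.0236,-1],[0,0,-0.0336,0.0739,-0.181,-0.0236,-1],[0,0,-0.0336,0.0739,-0.181,-0.0236,-1],[0,0,0,0,0,0,-1]],
])

```text
time_s: 3.8
ee_pos: [490.3, -249.2, 109.5]
ee_rot: [179.9, 0.1, 96.8]
force: [-0.9, -0.3, -1.2]
gripper_width: 91.2
gripper_force: 0.0
```

send_rows([
  [[0,0,0,0,0,-0.1,-1],[0,0,0,0,0,-0.1,-1],[0,0,0,0,0,-0.1,-1],[0,0,0,0,0,-0.1,-1],[0,0,0,0,0,-0.05,-1],[0,0,0,0,0,0,-1],[0,0,0,0,0,0,-1]],
], grip_force=40)

```text
time_s: 4.5
ee_pos: [488.7, -244.9, 20.7]
ee_rot: [180.0, 0.0, 97.0]
force: [0.1, 0.1, 0.6]
gripper_width: 91.6
gripper_force: 0.0
```

send_rows([
  [[0,0,0,0,0,0,1],[0,0,0,0,0,0,1],[0,0,0,0,0,0,1],[0,0,0,0,0,0,1],[0,0,0,0,0,0,1],[0,0,0,0,0,0,1],[0,0,0,0,0,0,1],[0,0,0,0,0,0,1],[0,0,0,0,0,0,1],[0,0,0,0,0,0,1]],
], grip_force=40)

```text
time_s: 5.5
ee_pos: [488.1, -245.0, 20.1]
ee_rot: [-180.0, -0.0, 97.0]
force: [-1.7, -0.3, 0.6]
gripper_width: 14.2
gripper_force: 0.6
```

send_rows([
  [[0,0,0,0,0,0,1],[0,0,0,0,0,0,1],[0,0,0,0,0,0,1]],
])

```text
time_s: 5.8
ee_pos: [488.1, -245.0, 20.1]
ee_rot: [-180.0, -0.0, 97.0]
force: [-1.7, -0.7, 0.9]
gripper_width: 12.0
gripper_force: 40.0
```

send_rows([
  [[0,0,0,0,0,0.05,1],[0,0,0,0,0,0.05,1],[0,0,0,0,0,0.06,1],[0,0,0,0,0,0,1]],
])

```text
time_s: 6.2
ee_pos: [490.0, -245.8, 54.5]
ee_rot: [179.8, 0.2, 97.0]
force: [1.2, 1.0, -1.9]
gripper_width: 12.1
gripper_force: 40.0
```

send_rows([
  [[0,0,-0.06,-0.02,0.139,0,1],[0,0,-0.06,-0.02,0.139,0,1],[0,0,-0.06,-0.02,0.139,0,1],[0,0,-0.06,-0.02,0.139,0,1],[0,0,-0.06,-0.02,0.139,0,1],[0,0,0,0,0,0,1],[0,0,0,0,0,0,1],[0,0,0,0,0,0,1]],
])

```text
time_s: 7.0
ee_pos: [468.9, -106.7, 52.3]
ee_rot: [179.9, 0.0, 70.0]
force: [1.1, 0.1, -2.0]
gripper_width: 12.2
gripper_force: 40.0
```

```bash
cat > look.py <<'E'
from h import *
np.set_printoptions(precision=1,suppress=True)
def cloud(n,save=None):
    p,d=grab(n,save); v,u=np.nonzero(d>0); c=optics.camera_info(n)
    K,R,tt=map(np.array,(c['camera_matrix'],c['R'],c['t']))
    return (R.T@(np.linalg.inv(K)@np.vstack([u,v,np.ones(len(u))])*d[v,u]-tt[:,None])).T
def measure(ey,tcp,yaw,gap=14):
    a=np.deg2rad(yaw); D=np.array([np.cos(a),np.sin(a)]); N=np.array([-D[1],D[0]])
    for n in('side','top'):
        X=cloud(n,n+'m.png'); r=X[:,:2]-tcp[:2]; s=r@D; l=r@N
        m=(s>45)&(s<122)&(abs(l)<15)&(X[:,2]>55)&(X[:,2]<90); q=X[m]
        f=np.polyfit(s[m],l[m],1); h=np.polyfit(s[m],q[:,2],1)
        e=X[(np.hypot(X[:,0]-ey[0],X[:,1]-ey[1])<24)&(X[:,2]>60)&(X[:,2]<95)]
        c,sz,ang=cv2.minAreaRect(e[:,:2].astype(np.float32))
        se,le=(np.array(c)-tcp[:2])@D,(np.array(c)-tcp[:2])@N
        print(n,len(q),'rod lat@125 %.1f slope %.1fdeg z@125 %.1f zs %.3f smax %.1f'%(np.polyval(f,125),np.degrees(f[0]),np.polyval(h,125),h[0],s[(abs(l)<15)&(X[:,2]>60)&(X[:,2]<90)&(s<140)].max()),
          '| eye',np.array(c),np.array(sz),ang,'topz %.1f'%np.percentile(e[:,2],95),'s %.1f lat %.1f rodlat there %.1f'%(se,le,np.polyval(f,se)))
E
python3 - <<'E'
from look import *
s=env.state(); print(s['ee_pos'],s['ee_rot'])
measure((524.4,48.9),s['ee_pos'],s['ee_rot'][2])
S,T=cv2.imread('pics/sidem.png'),cv2.imread('pics/topm.png')
cv2.imwrite('pics/c2.png',np.hstack([cv2.resize(T[190:265,190:290],(400,300),interpolation=2),cv2.resize(S[215:275,240:320],(400,300),interpolation=2)]))
E
```

```text
[ 468.9 -106.7   52.3] [179.9   0.   70. ]
side 95 rod lat@125 1.3 slope -1.1deg z@125 75.1 zs -0.006 smax 125.7 | eye [522.7  50.2] [23.5 27.5] 68.97953033447266 topz 86.7 s 165.9 lat 3.1 rodlat there 0.5
top 71 rod lat@125 -2.8 slope -0.4deg z@125 74.0 zs -0.037 smax 125.9 | eye [525.8  47.6] [22.7 28.4] 71.29241943359375 topz 87.5 s 164.5 lat -0.7 rodlat there -3.0
```

View pics/c2.png

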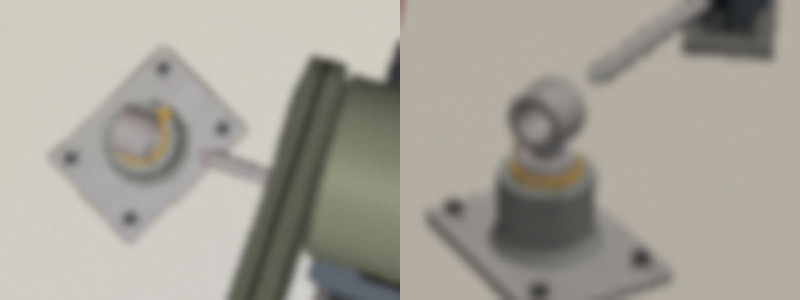

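Both cameras put the eye 2.5 mm to the left of the rod's line, with yaw and height matching. I'll correct that and insert slowly.

send_rows([
  [[0,0,0,-0.0118,0.0043,0,1],[0,0,0,0.0171,0.047,0,1],[0,0,0,0.0171,0.047,0,1],[0,0,0,0.0171,0.047,0,1],[0,0,0,0.0171,0.047,0,1],[0,0,0,0,0,0,1]],
])

```text
time_s: 7.7
ee_pos: [480.3, -66.2, 52.2]
ee_rot: [180.0, -0.0, 70.1]
force: [0.0, 0.7, -0.8]
gripper_width: 12.2
gripper_force: 40.0
```

Run:
```python
from look import *
s=env.state(); print(s['ee_pos'],s['ee_rot'],s['force'],s['torque'])
for n in('side','top'): grab(n,n+'m.png')
S,T=cv2.imread('pics/sidem.png'),cv2.imread('pics/topm.png')
cv2.imwrite('pics/c3.png',np.hstack([cv2.resize(T[190:265,190:290],(400,300),interpolation=2),cv2.resize(S[215:275,240:320],(400,300),interpolation=2)]))
```

```text
[480.3 -66.2  52.2] [180.   -0.   70.1] [ 0.   0.7 -0.8] [-0.1  0.1 -0. ]
```

View pics/c3.png

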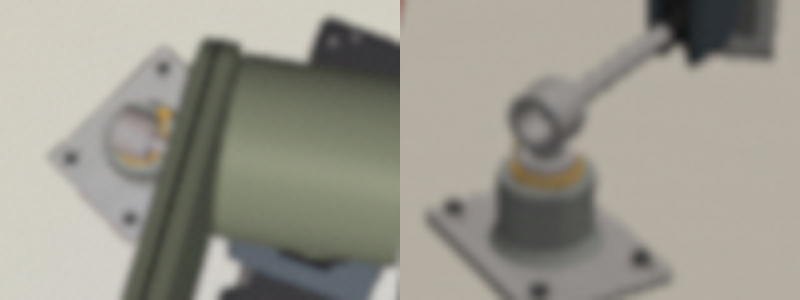

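send_rows([
  [[0,0,0,0.0171,0.047,0,1],[0,0,0,0.0171,0.047,0,1],[0,0,0,0.0171,0.047,0,1],[0,0,0,0.0171,0.047,0,1],[0,0,0,0.0171,0.047,0,1],[0,0,0,0,0,0,1],[0,0,0,0,0,0,1]],
])

```text
time_s: 8.5
ee_pos: [496.7, -20.3, 52.1]
ee_rot: [-180.0, 0.0, 70.0]
force: [-0.4, -0.7, -1.1]
gripper_width: 12.0
gripper_force: 40.0
```

Run:
```python
from look import *
s=env.state(); print(s['ee_pos'],s['ee_rot'],s['force'],s['torque'])
a=np.deg2rad(s['ee_rot'][2]);D=np.array([np.cos(a),np.sin(a)])
tip=np.r_[s['ee_pos'][:2]+D*125.5,71]
for n in('side','top'):
    grab(n,n+'m.png'); print(n,'exp tip',proj(n,tip),optics.place_of(n,'rod_tip')[:2])
    r=optics.place_of(n,'washer_tab'); print([(round(x['conf'],2),np.array(x['at'])) for x in r])
```

```text
[496.7 -20.3  52.1] [-180.    0.   70.] [-0.4 -0.7 -1.1] [-0.1  0.1  0. ]
side exp tip [255.7 248. ] [{'at': [254.2, 247.3], 'conf': 0.61}, {'at': [289.0, 226.2], 'conf': 0.38}]
[(0.8, array([267.3, 242.9])), (0.58, array([319.4, 173.9])), (0.53, array([217. , 232.3])), (0.19, array([306. , 206.8]))]
top exp tip [202.3 216.4] []
[(0.62, array([253.1, 163.4])), (0.51, array([431. , 245.9]))]
```

```bash
cat > arc.py <<'E'
import sys,json,numpy as np
def arc(P,r,th0,steps):
    out=[];th=th0
    for d in steps:
        a,b=np.deg2rad(th),np.deg2rad(th-d)
        m=-r*np.array([np.cos(b)-np.cos(a),np.sin(b)-np.sin(a)])/200
        out.append([0,0,round(-d/90,4),round(m[0],4),round(m[1],4),0,1]); th-=d
    return json.dumps(out),th
if __name__=='__main__':
    print(*arc((0,0),75,float(sys.argv[1]),json.loads(sys.argv[2])))
E
cat > tq.py <<'E'
from h import *
s=env.state(); P=np.array([522.4,50.2]); r=(s['ee_pos'][:2]-P)/1000; f=s['force']
a=np.deg2rad(s['ee_rot'][2])
print('yaw %.2f d %.1f off %.2f'%(s['ee_rot'][2],1000*np.hypot(*r),1000*(r[0]*np.sin(a)-r[1]*np.cos(a))),'pos',s['ee_pos'].round(2),'F',f.round(2),'T',s['torque'].round(3),'Meye %.3f'%(s['torque'][2]+r[0]*f[1]-r[1]*f[0]),s['time_s'])
E
python3 tq.py; python3 arc.py 70 "[4,4,4,4,4,4,4,4]"
```

```text
yaw 69.95 d 75.6 off 0.20 pos [496.68 -20.87  52.15] F [-0.25 -0.33 -1.54] T [-0.137  0.112  0.038] Meye 0.029 8.8
[[0, 0, -0.0444, -0.0243, 0.0098, 0, 1], [0, 0, -0.0444, -0.0235, 0.0115, 0, 1], [0, 0, -0.0444, -0.0227, 0.0131, 0, 1], [0, 0, -0.0444, -0.0217, 0.0146, 0, 1], [0, 0, -0.0444, -0.0206, 0.0161, 0, 1], [0, 0, -0.0444, -0.0195, 0.0175, 0, 1], [0, 0, -0.0444, -0.0182, 0.0188, 0, 1], [0, 0, -0.0444, -0.0168, 0.0201, 0, 1]] 38.0
```

send_rows([
  [[0,0,-0.0444,-0.0243,0.0098,0,1],[0,0,-0.0444,-0.0235,0.0115,0,1],[0,0,-0.0444,-0.0227,0.0131,0,1],[0,0,-0.0444,-0.0217,0.0146,0,1],[0,0,0,0,0,0,1]],
])

```text
time_s: 9.3
ee_pos: [478.6, -11.2, 52.3]
ee_rot: [179.9, -0.0, 54.0]
force: [1.4, -2.6, -0.7]
gripper_width: 12.1
gripper_force: 40.0
```

```bash
cat > tq.py <<'E'
from h import *
np.set_printoptions(precision=2,suppress=True)
P=np.array([522.4,50.2]); L=[]
for i in range(6):
    s=env.state(); r=(s['ee_pos'][:2]-P)/1000; f=s['force']
    L.append(np.r_[s['ee_pos'],s['ee_rot'][2],f,s['torque'],s['torque'][2]+r[0]*f[1]-r[1]*f[0]]); optics.grab_frame('side')
m=np.mean(L,0);sd=np.std(L,0)
print('pos',m[:3],'yaw',m[3],'F',m[4:7],'T',m[7:10],'Meye %.3f'%m[10],'sd',sd[4:],s['time_s'])
E
python3 tq.py
```

```text
pos [478.77 -11.16  52.3 ] yaw 54.04298932019399 F [ 1.04 -1.97 -1.22] T [-0.43 -0.04 -0.1 ] Meye 0.046 sd [0.35 0.48 0.27 0.03 0.05 0.02 0.03] 9.55
```

send_rows([
  [[0,0,-0.0444,-0.0206,0.0161,0,1],[0,0,-0.0444,-0.0195,0.0175,0,1],[0,0,-0.0444,-0.0182,0.0188,0,1],[0,0,-0.0444,-0.0168,0.0201,0,1],[0,0,0,0,0,0,1]],
])

```text
time_s: 10.1
ee_pos: [463.9, 3.8, 52.2]
ee_rot: [179.9, -0.1, 38.1]
force: [2.5, -2.5, -2.4]
gripper_width: 12.0
gripper_force: 40.0
```

```bash
python3 tq.py;  python3 arc.py 38 "[2,2,2,2,2,2,2,2,2,2,2,2]"
```

```text
pos [463.9    3.64  52.21] yaw 38.08089170253272 F [ 2.38 -1.66 -2.75] T [-0.49 -0.24 -0.17] Meye 0.038 sd [0.2  0.58 0.36 0.07 0.04 0.01 0.04] 10.35
[[0, 0, -0.0222, -0.0079, 0.0105, 0, 1], [0, 0, -0.0222, -0.0075, 0.0107, 0, 1], [0, 0, -0.0222, -0.0071, 0.011, 0, 1], [0, 0, -0.0222, -0.0067, 0.0112, 0, 1], [0, 0, -0.0222, -0.0063, 0.0114, 0, 1], [0, 0, -0.0222, -0.0059, 0.0117, 0, 1], [0, 0, -0.0222, -0.0055, 0.0119, 0, 1], [0, 0, -0.0222, -0.0051, 0.012, 0, 1], [0, 0, -0.0222, -0.0047, 0.0122, 0, 1], [0, 0, -0.0222, -0.0043, 0.0124, 0, 1], [0, 0, -0.0222, -0.0038, 0.0125, 0, 1], [0, 0, -0.0222, -0.0034, 0.0126, 0, 1]] 14.0
```

send_rows([
  [[0,0,-0.0222,-0.0079,0.0105,0,1],[0,0,-0.0222,-0.0075,0.0107,0,1],[0,0,-0.0222,-0.0071,0.011,0,1],[0,0,-0.0222,-0.0067,0.0112,0,1],[0,0,0,0,0,0,1]],
])

```text
time_s: 10.9
ee_pos: [458.0, 12.4, 52.2]
ee_rot: [180.0, -0.0, 30.1]
force: [3.1, -1.3, -4.6]
gripper_width: 11.8
gripper_force: 40.0
```

```bash
python3 tq.py
```

```text
pos [457.94  12.33  52.2 ] yaw 30.05961165138768 F [ 3.68 -1.52 -3.37] T [-0.48 -0.41 -0.22] Meye 0.013 sd [0.36 0.24 0.59 0.05 0.04 0.02 0.04] 11.15
```

send_rows([
  [[0,0,-0.0222,-0.0063,0.0114,0,1],[0,0,-0.0222,-0.0059,0.0117,0,1],[0,0,0,0,0,0,1]],
])

```text
time_s: 11.5
ee_pos: [455.4, 17.0, 52.2]
ee_rot: [180.0, -0.0, 26.1]
force: [3.9, -2.6, -2.7]
gripper_width: 12.2
gripper_force: 40.0
```

```bash
python3 tq.py
```

```text
pos [455.35  16.97  52.21] yaw 26.062260522844173 F [ 3.76 -1.79 -2.39] T [-0.48 -0.49 -0.23] Meye 0.019 sd [0.26 0.52 0.32 0.03 0.03 0.03 0.04] 11.75
```

send_rows([
  [[0,0,-0.0222,-0.0055,0.0119,0,1],[0,0,-0.0222,-0.0051,0.012,0,1],[0,0,0,0,0,0,1]],
])

```text
time_s: 12.1
ee_pos: [453.1, 21.8, 52.2]
ee_rot: [180.0, -0.0, 22.1]
force: [5.3, -3.0, -2.9]
gripper_width: 12.4
gripper_force: 40.0
```

```bash
python3 tq.py
```

```text
pos [453.04  21.73  52.2 ] yaw 22.074405952674866 F [ 4.12 -2.47 -2.85] T [-0.52 -0.48 -0.23] Meye 0.060 sd [0.77 0.66 0.23 0.03 0.01 0.01 0.06] 12.35
```

send_rows([
  [[0,0,-0.0222,-0.0047,0.0122,0,1],[0,0,-0.0222,-0.0043,0.0124,0,1],[0,0,0,0,0,0,1]],
])

```text
time_s: 12.7
ee_pos: [451.3, 26.6, 52.2]
ee_rot: [180.0, -0.0, 18.1]
force: [5.9, -3.5, -2.6]
gripper_width: 12.2
gripper_force: 40.0
```

```bash
python3 tq.py;  python3 arc.py 14 "[2,2,2,2,2,2,2,2,2,2,2,2]"
```

```text
pos [451.27  26.55  52.18] yaw 18.086288561330978 F [ 4.67 -2.94 -2.96] T [-0.62 -0.49 -0.19] Meye 0.126 sd [0.7  0.61 0.3  0.02 0.03 0.02 0.04] 12.95
[[0, 0, -0.0222, -0.0029, 0.0128, 0, 1], [0, 0, -0.0222, -0.0025, 0.0128, 0, 1], [0, 0, -0.0222, -0.002, 0.0129, 0, 1], [0, 0, -0.0222, -0.0016, 0.013, 0, 1], [0, 0, -0.0222, -0.0011, 0.013, 0, 1], [0, 0, -0.0222, -0.0007, 0.0131, 0, 1], [0, 0, -0.0222, -0.0002, 0.0131, 0, 1], [0, 0, -0.0222, 0.0002, 0.0131, 0, 1], [0, 0, -0.0222, 0.0007, 0.0131, 0, 1], [0, 0, -0.0222, 0.0011, 0.013, 0, 1], [0, 0, -0.0222, 0.0016, 0.013, 0, 1], [0, 0, -0.0222, 0.002, 0.0129, 0, 1]] -10.0
```

send_rows([
  [[0,0,-0.0222,-0.0038,0.0125,0,1],[0,0,0,0,0,0,1]],
])

```text
time_s: 13.2
ee_pos: [450.6, 28.9, 52.2]
ee_rot: [179.9, -0.0, 16.1]
force: [5.3, -4.3, -3.2]
gripper_width: 12.2
gripper_force: 40.0
```

```bash
python3 tq.py
```

```text
pos [450.59  28.85  52.17] yaw 16.116699477514576 F [ 4.59 -3.55 -3.08] T [-0.72 -0.54 -0.12] Meye 0.237 sd [0.47 0.49 0.26 0.03 0.05 0.03 0.02] 13.45
```

send_rows([
  [[0,0,-0.0222,-0.0034,0.0126,0,1],[0,0,0,0,0,0,1]],
])

```text
time_s: 13.7
ee_pos: [450.0, 31.4, 52.2]
ee_rot: [179.9, -0.0, 14.1]
force: [4.9, -4.6, -2.9]
gripper_width: 12.1
gripper_force: 40.0
```

```bash
python3 tq.py
```

```text
pos [449.96  31.3   52.17] yaw 14.133742223761454 F [ 4.65 -3.82 -2.6 ] T [-0.8  -0.53 -0.09] Meye 0.279 sd [0.42 0.59 0.34 0.04 0.03 0.03 0.06] 13.95
```

send_rows([
  [[0,0,-0.0222,-0.0029,0.0128,0,1],[0,0,0,0,0,0,1]],
])

```text
time_s: 14.2
ee_pos: [449.4, 33.9, 52.2]
ee_rot: [179.9, -0.0, 12.1]
force: [4.3, -4.7, -3.0]
gripper_width: 12.1
gripper_force: 40.0
```

```bash
python3 tq.py
```

```text
pos [449.39  33.8   52.18] yaw 12.146870460466689 F [ 4.61 -4.22 -3.14] T [-0.8  -0.54 -0.06] Meye 0.328 sd [0.24 0.59 0.55 0.03 0.03 0.04 0.06] 14.45
```

send_rows([
  [[0,0,-0.0222,-0.0025,0.0128,0,1],[0,0,0,0,0,0,1]],
])

```text
time_s: 14.7
ee_pos: [448.9, 36.4, 52.2]
ee_rot: [179.9, -0.0, 10.1]
force: [5.1, -4.6, -2.6]
gripper_width: 12.3
gripper_force: 40.0
```

```bash
python3 tq.py
```

```text
pos [448.9   36.31  52.17] yaw 10.156381235034418 F [ 4.6  -4.54 -2.69] T [-0.86 -0.55 -0.03] Meye 0.367 sd [0.43 0.52 0.34 0.03 0.02 0.03 0.03] 14.95
```

send_rows([
  [[0,0,-0.0222,-0.002,0.0129,0,1],[0,0,0,0,0,0,1]],
])

```text
time_s: 15.2
ee_pos: [448.5, 38.9, 52.2]
ee_rot: [179.9, -0.0, 8.1]
force: [5.0, -5.2, -2.7]
gripper_width: 12.5
gripper_force: 40.0
```

```bash
python3 tq.py
```

```text
pos [448.49  38.84  52.17] yaw 8.1661437005775 F [ 4.97 -4.81 -2.75] T [-0.86 -0.55 -0.  ] Meye 0.409 sd [0.31 0.3  0.37 0.04 0.03 0.02 0.04] 15.45
```

send_rows([
  [[0,0,-0.0222,-0.0016,0.013,0,1],[0,0,0,0,0,0,1]],
])

```text
time_s: 15.7
ee_pos: [448.2, 41.4, 52.2]
ee_rot: [179.9, -0.0, 6.2]
force: [4.5, -5.0, -3.0]
gripper_width: 12.3
gripper_force: 40.0
```

```bash
python3 tq.py; python3 arc.py 6 "[-3,-3,-3,-3,-3,-3,-2,-2]"
python3 - <<'E'
from look import *
for n in('side',):
    X=cloud(n,'sidet.png')
    for c in optics.place_of(n,'washer_tab')[:2]: print(c,atz(n,c['at'],46))
    e=X[(np.hypot(X[:,0]-523,X[:,1]-50)<24)&(X[:,2]>60)&(X[:,2]<95)]
    print(cv2.minAreaRect(e[:,:2].astype(np.float32)))
S=cv2.imread('pics/sidet.png'); S0=cv2.imread('pics/side0.png')
cv2.imwrite('pics/c4.png',np.hstack([cv2.resize(a[225:270,240:300],(400,300),interpolation=2) for a in(S0,S)]))
E
```

```text
pos [448.16  41.39  52.16] yaw 6.1804943413768205 F [ 4.61 -4.83 -3.16] T [-0.89 -0.55  0.  ] Meye 0.400 sd [0.32 0.22 0.53 0.02 0.01 0.04 0.03] 15.95
[[0, 0, 0.0333, 0.0026, -0.0195, 0, 1], [0, 0, 0.0333, 0.0036, -0.0193, 0, 1], [0, 0, 0.0333, 0.0046, -0.0191, 0, 1], [0, 0, 0.0333, 0.0056, -0.0188, 0, 1], [0, 0, 0.0333, 0.0066, -0.0185, 0, 1], [0, 0, 0.0333, 0.0075, -0.0181, 0, 1], [0, 0, 0.0222, 0.0055, -0.0119, 0, 1], [0, 0, 0.0222, 0.0059, -0.0117, 0, 1]] 28.0
{'at': [303.0, 241.2], 'conf': 0.66} [455.5  -0.   46. ]
{'at': [215.3, 231.2], 'conf': 0.5} [665.4   8.2  46. ]
((522.85302734375, 54.37230682373047), (26.83355140686035, 42.68024444580078), 78.92910766601562)
```

View pics/c4.png

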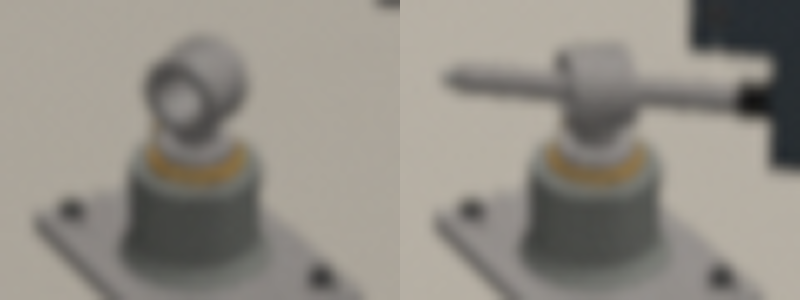

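The torque has levelled off at the target, about 0.40 to 0.44 N m, which puts the tab travel at roughly 2 to 3 mm. The picture shows the eye turned with the rod through it. I'll rotate back through the free play.

send_rows([
  [[0,0,0.0333,0.0026,-0.0195,0,1],[0,0,0.0333,0.0036,-0.0193,0,1],[0,0,0.0333,0.0046,-0.0191,0,1],[0,0,0.0333,0.0056,-0.0188,0,1],[0,0,0,0,0,0,1]],
])

```text
time_s: 16.6
ee_pos: [449.5, 26.6, 51.8]
ee_rot: [-179.9, 0.2, 18.0]
force: [1.2, -0.9, -1.5]
gripper_width: 12.1
gripper_force: 40.0
```

```bash
python3 tq.py
```

```text
pos [449.77  26.76  51.83] yaw 18.0086690094376 F [ 0.13 -1.14 -1.62] T [-0.28  0.18 -0.06] Meye 0.026 sd [0.55 0.47 0.46 0.07 0.04 0.02 0.03] 16.85
```

send_rows([
  [[0,0,0.0333,0.0066,-0.0185,0,1],[0,0,0.0333,0.0075,-0.0181,0,1],[0,0,0,0,0,0,1]],
])

```text
time_s: 17.2
ee_pos: [453.9, 19.5, 52.1]
ee_rot: [-180.0, 0.0, 24.0]
force: [0.1, 0.4, -1.2]
gripper_width: 11.8
gripper_force: 40.0
```

```bash
python3 tq.py
python3 - <<'E'
from look import *
grab('side','sidet.png');grab('top','topt.png')
S=cv2.imread('pics/sidet.png'); T=cv2.imread('pics/topt.png')
cv2.imwrite('pics/c5.png',np.hstack([cv2.resize(S[225:270,240:300],(400,300),interpolation=2),cv2.resize(T[200:245,196:256],(400,300),interpolation=2)]))
E
```

```text
pos [453.82  19.61  52.09] yaw 23.97975198292974 F [ 0.05 -0.13 -1.4 ] T [-0.09  0.18 -0.  ] Meye 0.008 sd [0.58 0.58 0.39 0.02 0.03 0.04 0.06] 17.45
```

View pics/c5.png

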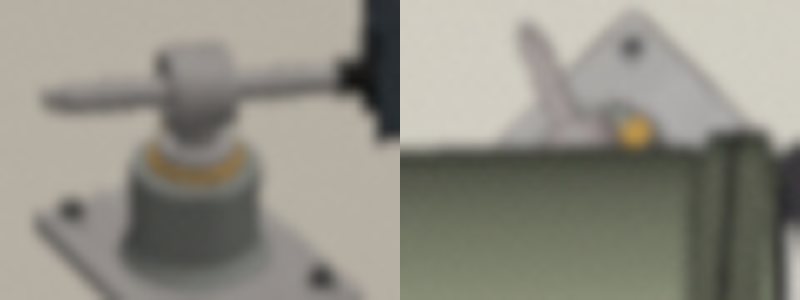

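Run:
```python
from h import *
for f in('top0.png','topm.png','topt.png'):
    I=cv2.imread('pics/'+f)[210:226,226:238].astype(float)
    w=np.clip(I[:,:,2]-I[:,:,0]-40,0,None)
    if f!='topt.png': pass
    v,u=np.mgrid[210:226,226:238]
    for lim in(222,223): 
        m=w*(v<lim)*(u>=228); print(f,lim,(m*u).sum()/m.sum(),(m*v).sum()/m.sum(),m.sum())
    print(w.astype(int)[4:14])
```

```text
top0.png 222 230.62835249042146 218.40613026819923 261.0
top0.png 223 230.62081784386618 218.51301115241637 269.0
[[ 0  0  0  0  0  0  0  0  0  0  0  0]
 [ 0  0  0  0  0  0  0  0  0  0  0  0]
 [ 0  0  0  0  0  0  0  0  0  0  0  0]
 [ 0  0  0  0 23 25  0  0  0  0  0  0]
 [ 0  0  0  7 37 44 19  0  0  0  0  0]
 [ 0  0  0  0 28 32 10  0  0  0  0  0]
 [ 0  0  0  0 14 10  0  0  0  0  0  0]
 [ 0  0  0  0 10  2  0  0  0  0  0  0]
 [ 0  0  0  0  5  3  0  0  0  0  0  0]
 [ 0  0  0  0  0  6  0  0  0  0  0  0]]
topm.png 222 nan nan 0.0
topm.png 223 nan nan 0.0
[[0 0 0 0 0 0 0 0 0 0 0 0]
 [0 0 0 0 0 0 0 0 0 0 0 0]
 [0 0 0 0 0 0 0 0 0 0 0 0]
 [0 0 0 0 0 0 0 0 0 0 0 0]
 [0 0 0 0 0 0 0 0 0 0 0 0]
 [0 0 0 0 0 0 0 0 0 0 0 0]
 [0 0 0 0 0 0 0 0 0 0 0 0]
 [0 0 0 0 0 0 0 0 0 0 0 0]
 [0 0 0 0 0 0 0 0 0 0 0 0]
 [0 0 0 0 0 0 0 0 0 0 0 0]]
topt.png 222 230.92257001647445 219.4645799011532 607.0
topt.png 223 230.92257001647445 219.4645799011532 607.0
[[ 0  0  0  0  0  0  0  0  0  0  0  0]
 [ 0  0  0  0  0  0  0  0  0  0  0  0]
 [ 0  0  0  0  0  0  0  0  0  0  0  0]
 [ 0  0  0  0  0  5  0  0  0  0  0  0]
 [ 0  0  0  0 22 42 35  0  0  0  0  0]
 [ 0  0  0 22 49 64 54 18  0  0  0  0]
 [ 0  0  0 25 54 62 47 13  0  0  0  0]
 [ 0  0  0  8 31 35 21  0  0  0  0  0]
 [ 0  0  0  0  0  0  0  0  0  0  0  0]
 [ 0  0  0  0  0  0  0  0  0  0  0  0]]<stdin>:8: RuntimeWarning: invalid value encountered in scalar divide
```

The washer tab's blob has moved clockwise by about 1.1 px, or 2.5 mm, which agrees with the torque. I'll draw the rod out.

send_rows([
  [[0,0,0,-0.0457,-0.0203,0,1],[0,0,0,-0.0457,-0.0203,0,1],[0,0,0,-0.0457,-0.0203,0,1],[0,0,0,-0.0457,-0.0203,0,1]],
])

```text
time_s: 18.0
ee_pos: [416.1, 2.7, 52.1]
ee_rot: [-180.0, 0.0, 24.0]
force: [0.4, -0.8, -1.1]
gripper_width: 11.9
gripper_force: 40.0
```

send_rows([
  [[0,0,0,-0.0457,-0.0203,0,1],[0,0,0,-0.0457,-0.0203,0,1],[0,0,0,-0.0457,-0.0203,0,1],[0,0,0,-0.0457,-0.0203,0,1],[0,0,0,-0.0457,-0.0203,0,1],[0,0,0,0,0,0,1]],
])

```text
time_s: 18.6
ee_pos: [369.9, -17.5, 52.0]
ee_rot: [-180.0, 0.1, 24.0]
force: [-0.0, 0.4, -2.0]
gripper_width: 12.1
gripper_force: 40.0
```

Run:
```python
from look import *
s=env.state(); print(s['ee_pos'],s['ee_rot'],s['force'])
measure((523,50),s['ee_pos'],s['ee_rot'][2])
```

```text
[369.9 -17.5  52. ] [-180.     0.1   24. ] [-0.   0.4 -2. ]
side 153 rod lat@125 2.9 slope 0.5deg z@125 73.9 zs -0.005 smax 125.4 | eye [523.   50.7] [22.1 27.3] 29.324787139892578 topz 86.1 s 167.6 lat 0.0 rodlat there 3.2
top 147 rod lat@125 -2.4 slope 0.4deg z@125 74.8 zs -0.008 smax 127.9 | eye [525.5  47.5] [21.6 28.1] 30.54247283935547 topz 87.0 s 168.5 lat -3.9 rodlat there -2.1
```

send_rows([
  [[0,0,0,0,0,0.1,1],[0,0,0,0,0,0.1,1]],
])

```text
time_s: 18.9
ee_pos: [371.9, -17.0, 92.4]
ee_rot: [-180.0, 0.0, 24.0]
force: [0.9, -0.6, -2.3]
gripper_width: 11.9
gripper_force: 40.0
```

send_rows([
  [[0,0,0.0676,0.0493,-0.0948,0,1],[0,0,0.0676,0.0493,-0.0948,0,1],[0,0,0.0676,0.0493,-0.0948,0,1],[0,0,0.0676,0.0493,-0.0948,0,1],[0,0,0.0676,0.0493,-0.0948,0,1],[0,0,0.0676,0.0493,-0.0948,0,1],[0,0,0.0676,0.0493,-0.0948,0,1],[0,0,0.0676,0.0493,-0.0948,0,1],[0,0,0.0676,0.0493,-0.0948,0,1],[0,0,0.0676,0.0493,-0.0948,0,1],[0,0,0.0676,0.0493,-0.0948,0,1],[0,0,0.0676,0.0493,-0.0948,0,1]],
])

```text
time_s: 20.1
ee_pos: [491.1, -245.6, 91.9]
ee_rot: [180.0, 0.0, 97.3]
force: [0.2, 1.0, -1.5]
gripper_width: 12.1
gripper_force: 40.0
```

send_rows([
  [[0,0,0,0,0,-0.1,1],[0,0,0,0,0,-0.05,1],[0,0,0,0,0,0,1],[0,0,0,0,0,0,1],[0,0,0,0,0,0,1]],
])

```text
time_s: 20.6
ee_pos: [490.5, -244.6, 62.8]
ee_rot: [179.9, 0.0, 97.1]
force: [-0.1, 0.7, -1.1]
gripper_width: 11.8
gripper_force: 40.0
```

Run:
```python
from h import *
s=env.state(); print(s['ee_pos'],s['ee_rot'],s['force'])
```

```text
[ 490.52351063 -244.56266625   62.76943   ] [1.79936819e+02 3.80657431e-02 9.70622646e+01] [-0.09366164  0.69910709 -1.07219499]
```

send_rows([
  [[0,0,0,-0.012,-0.002,0,1],[0,0,0,0,0,-0.05,1],[0,0,0,0,0,-0.05,1],[0,0,0,0,0,0,1],[0,0,0,0,0,0,1]],
])

```text
time_s: 21.1
ee_pos: [487.3, -244.9, 41.5]
ee_rot: [-179.9, -0.0, 97.0]
force: [0.4, -1.2, -1.6]
gripper_width: 11.9
gripper_force: 40.0
```

send_rows([
  [[0,0,0,0,0,-0.04,1],[0,0,0,0,0,-0.04,1],[0,0,0,0,0,-0.028,1],[0,0,0,0,0,0,1],[0,0,0,0,0,0,1]],
])

```text
time_s: 21.6
ee_pos: [487.5, -245.0, 20.2]
ee_rot: [-180.0, -0.0, 97.0]
force: [-0.8, 0.2, -1.7]
gripper_width: 12.3
gripper_force: 40.0
```

send_rows([
  [[0,0,0,0,0,0,-0.6],[0,0,0,0,0,0,-0.6],[0,0,0,0,0,0,-0.6],[0,0,0,0,0,0,-1],[0,0,0,0,0,0,-1],[0,0,0,0,0,0,-1]],
])

```text
time_s: 22.2
ee_pos: [487.7, -245.1, 20.6]
ee_rot: [180.0, 0.0, 97.0]
force: [0.4, 0.4, 0.5]
gripper_width: 57.3
gripper_force: 0.0
```

send_rows([
  [[0,0,0,0,0,0.05,-1],[0,0,0,0,0,0.1,-1],[0,0,0,0,0,0.2,-1],[0,0,0,-0.15,0,0.2,-1],[0,0,0,-0.2,0,0.1,-1],[0,0,0,-0.2,0,0,-1],[0,0,0,0,0,0,-1]],
])

```text
time_s: 22.9
ee_pos: [373.4, -244.1, 151.8]
ee_rot: [-179.9, -0.0, 96.9]
force: [0.8, 0.8, -0.2]
gripper_width: 91.2
gripper_force: 0.0
```

Run:
```python
from look import *
s=env.state(); print(s['ee_pos'],s['force'],s['gripper_width'])
for n in('side','top'):
    X=cloud(n,n+'f.png')
    q=X[(abs(X[:,0]-480)<60)&(abs(X[:,1]+220)<130)&(X[:,2]>30)&(X[:,2]<60)]
    l=cv2.fitLine(q[:,:2].astype(np.float32),cv2.DIST_HUBER,0,1,.01).ravel(); pr=(q[:,:2]-l[2:])@l[:2]
    print(n,'rod',len(q),l,l[2:]+l[:2]*pr.min(),l[2:]+l[:2]*pr.max(),q[:,2].mean())
T=cv2.imread('pics/topf.png');S=cv2.imread('pics/sidef.png')
I=T[210:226,226:238].astype(float); w=np.clip(I[:,:,2]-I[:,:,0]-40,0,None); v,u=np.mgrid[210:226,226:238]
m=w*(v<222)*(u>=228); print('tab',(m*u).sum()/m.sum(),(m*v).sum()/m.sum())
c=lambda a,x,y,w,h:cv2.resize(a[y:y+h,x:x+w],(400,300),interpolation=2)
cv2.imwrite('pics/c6.png',np.vstack([np.hstack([c(T,292,205,100,75),c(S,277,183,60,45)]),np.hstack([c(T,196,201,60,45),c(S,238,223,60,45)])]))
```

```text
[ 373.4 -244.1  151.8] [ 0.8  0.8 -0.2] 91.20302786674343
side rod 214 [   0.1   -1.   483.4 -213.1] [ 471.2 -119.3] [ 497.2 -318.5] 43.32180994824858
top rod 470 [   0.1   -1.   487.2 -223.5] [ 474.2 -121.7] [ 499.6 -320.4] 43.63659260991451
tab 230.83085501858736 219.4721189591078
```

View pics/c6.png

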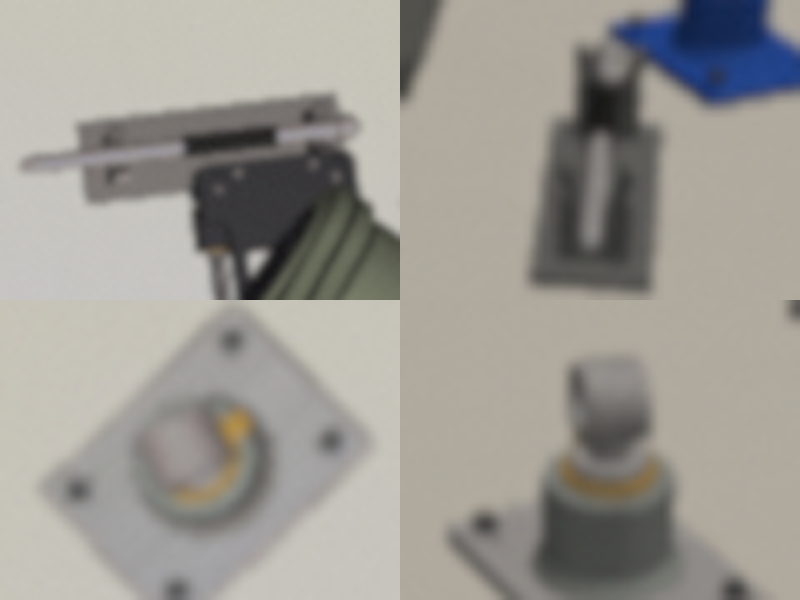

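The rod is back in both saddles, within 1 mm of its start. The tab sits about 2.5 mm round and the gripper is clear, so I'm handing the job in.

```bash
python3 -c "
from workcell import env
print(env.job_done())"
```

```text
the job is handed in; nothing more can be done
None
```

The eye is tight with its washer tab dragged round about 2.5 mm, the rod is back in both saddles within 1 mm of where it started, and the job is handed in; no pass/fail verdict was returned.

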